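# Turn the trivet over against the fence

### The job

The tile trivet lies upside down, its four feet in the air. Push it along the worktop into the curved foot of the low steel fence so that it rides up and leans steeply against the fence, then tip its raised edge back over so that it lies right way up, flat on its four feet on the worktop in front of the fence. Do not disturb the mug, the glass or the salt shaker.

Things in the scene. Friction and masses are not known exactly. Their poses are not given: they have to be found in the camera images.
- trivet: Light-wood slab 160 x 110 x 15 mm, about 0.35 kg (0.24 to 0.46). One broad face has a white tile let in flush, the other four black rubber feet, 18 mm wide, 6 mm high, 63 mm (x) and 38 mm (y) off centre. Origin: centre of the tile face; z points from there to the feet (tips at z = 21 mm), x along the 160 mm side. Start: tile down, z up. Right way up: z down, origin 21 mm above the worktop.
- trivet_edge (a point): Middle of the trivet's 110 mm edge at its +x end, at half thickness (7.5 mm). At the start this edge faces the fence, squint by up to 0.2 rad, and its middle is 40 to 85 mm from where the fence's foot begins. The opposite edge is the one to push, below half its thickness lest the fingers ride over it, till it nearly reaches the beginning of the foot. Friction on the worktop is 0.6 or more.
- steel_fence: Low fixed fence of polished steel, 180 mm wide along its y; the trivet slips on it (friction about 0.2). Origin: on the worktop, mid of the front line where its foot begins; x points level into the fence. From x = 0 the surface curves up (hollow, radius 50 mm) till at x = 49, z = 40 mm it is 78 degrees steep, then straight to its top at x = 62, z = 100 mm. Sheet 6 mm thick.
- fence_top (a point): Middle of its top edge, 100 mm high. Behind, a 3 mm flange ends 90 mm from the fence's origin, then 60 mm is free. A trivet with its lower edge at the beginning of the foot leans here at 54 to 58 degrees; less steep, it may slide back;, its upper edge 130 mm high, overhanging the wall: reach behind it and pull it back (about 2 N; friction holds the lower edge); past upright it falls on its feet.
- mug_1: Loose mug, green above and white below, 78 x 116 x 101 mm, a bystander behind the work. Origin: centre of its underside.
- glass_2: Loose waisted glass, 66 mm wide and 83 mm high, a bystander behind the work to the right. Origin: centre of its underside.
- mill_2: Loose salt shaker with a grey cap, 44 mm wide and 90 mm high, a bystander to the right of the fence. Origin: centre of its underside.
Things that resemble listed ones, but are neither listed nor needed, are in the scene too. Several things have the shape of the trivet; the one meant has the colours described above.

How it is judged:
By the outcome, as a careful person would: the job done as asked, in the order asked, and still so for the second after the job is handed in, with the robot touching nothing.
It also fails if it takes over 58 s, if anything falls off the work surface, if the arm or the gripper's body presses on something with over 40 N, if the wrist force passes 120 N, or if a joint passes its speed limit or range.

### The arm

A 6-joint arm with a two-finger parallel gripper is mounted at the origin on a cart in front of the work surface, level with it; the furniture and walls round the work are solid. World frame = base frame: x ahead of the robot, y to its left, z up, the work surface at z = 0. Lengths are in m, angles in rad, forces in N, time in s.
With the tool pointing down it reaches from about 0.3 to 0.85 m from the base axis. Payload 5.4 kg.
Tool frame: the origin (TCP) lies on the centre line of the jaws, within the pads' length; the fingertips stand ahead of it and the grasp point (between the pads) lies 6 mm ahead of it (r.nose_length is the z of the fingertips in the tool frame, in m); z points along the fingers, y is the line along which they close (so a half turn about z gives the same grasp; the last joint's range is limited). The gripper opens to 85 mm and grips with 20 to 120 N. Pads are 22 mm wide; open, the fingers measure 114 mm over their backs; the gripper's body (76 mm by 85 mm) begins 54 mm behind the grasp point. The pads swing forward as they close: fully open they stand 13 mm farther back than shut.
Start: joints at [-1.401, 0.158, 1.597, -0, 1.386, -0.21], TCP at [0.213, -0.534, 0.256] pointing down, gripper open.
Joint ranges: [-2.91, 2.91], [-0.94, 2.29], [0.18, 2.7], [-1.29, 4.43], [0.17, 2.64], [-3, 3]. Speed limits (rad/s): [2.57, 2.57, 3.14, 3.14, 3.14, 3.14].

### API

Orientations are given as a rotation vector (axis times angle).
In Python, from bench import r, camera gives the robot as it stands.
- The arm moves only by the shell command python3 -m inch 'ROWS' [FORCE]. ROWS is JSON, a list of rows, each a list of 7 numbers: the shift along the tool's x, y, z in units of 8 cm (1.0 is 8 cm), then the turn, a rotation vector about the tool's x, y, z in units of 1.5 rad (1.0 is 1.5 rad), then the gripper's target within -1 to 1 (fully open at 1, half-way at 0, shut at -1). A call has 1 to 20 rows; each row is the pose to reach, as a shift and turn from the pose commanded when the call began, along the tool's axes at that moment; what a row does not reach only later rows make up. A row lasts 1/8 s, in which the tool goes at most 62.5 mm and 10.7 degrees, less where a joint would pass 70% of its speed; a pose out of reach is approached as far as the arm can. A call with a number of a shift or a turn outside -1 to 1 is refused whole. A call with a gripper value outside its range is refused whole. The fingers move at their own pace and stop on an object; FORCE is the grip in N (left out, the last holds). Time passes only in rows, so rows that repeat a pose let the fingers close. It gives the time, the measured TCP pose, the force, the opening and the grip force at its end, in the units of the state.
- r.observe(): the state, without advancing time (a new reading comes with each control period).
- camera(name): name is "side" or "top" or "wrist"; returns a dict with "frame" (480x640x3 uint8, red, green, blue), "z_map" (480x640 float32, m along the optical axis (not along the pixel's ray), 0 where there is no reading), "K" (3x3 intrinsics, pixels), "origin" and "orientation" of the camera in the world. Camera axes: x right, y up, looking along -z (the intrinsics and any distortion apply to the point x, -y, -z); pixel columns grow to the right and rows downward; lengths in m; the calibration is good to about 2 mm. A picture is of the moment at which its call begins.
- r.close_job(): hands the job in; it is judged then, once.
The state is a dict: "time_s": time; "joint_positions": joint angles; "qvel": joint speeds; "joint_efforts": joint torques, N m; "eef_pos": TCP position; "ee_rot": TCP orientation; "force": force on the tool from outside, world axes, zero at the start; "moment": the same for the moment, N m; "opening": finger opening in m; "grasp_force": force on a finger pad.
Only numpy, scipy, OpenCV 4.12 (cv2) and the standard library are available. Lean on these libraries where they do the work, as an engineer would, in place of code of your own. Each camera call takes 0.05 s, during which the arm holds its last target. There are 200 camera calls.

## Working session

There is one attempt and no reset: what is moved stays moved. The work goes in short steps, Python scripts to look and compute and a shell command to move; the robot and the scene stay as the last step left them, time stands still between calls to the robot, and variables do not carry over. Pictures are saved under pics/ and viewed, at most 10 in all, crops included, and the job is handed in when it is done.

```bash
ls; mkdir -p pics; python3 - <<'E'
from bench import r,camera
import cv2,numpy as np
for n in ["top","side"]:
    c=camera(n); cv2.imwrite(f"pics/{n}0.png",c["frame"][:,:,::-1]); np.savez(f"{n}0.npz",**c)
    print(n,c["K"].tolist(),c["origin"],c["orientation"],c.keys())
print(r.observe(),r.nose_length)
E
```

```text
pics
top [[458.8133828822606, 0.0, 322.54948644769246], [0.0, 458.8133828822606, 240.63881984339343], [0.0, 0.0, 1.0]] [0.32254311 0.04633147 1.63031182] [ 0.1373518  -0.09500964 -1.59056976] dict_keys(['frame', 'z_map', 'K', 'origin', 'orientation'])
side [[580.9962065920806, 0.0, 318.7324109546908], [0.0, 580.9962065920806, 234.7724215311142], [0.0, 0.0, 1.0]] [0.05581811 1.23241566 1.27437912] [ 0.21781909 -1.08373996 -2.54074271] dict_keys(['frame', 'z_map', 'K', 'origin', 'orientation'])
{'time_s': 0.1, 'joint_positions': array([-1.40111955e+00,  1.59020757e-01,  1.59814866e+00,  3.23671010e-05,
        1.38621278e+00, -2.10065429e-01]), 'qvel': array([-0.00116503, -0.00153776, -0.00264482, -0.00058371,  0.00202833,
       -0.00136642]), 'joint_efforts': array([-6.67245877e-04, -3.96989107e+01, -3.32337999e+01, -3.23065397e-04,
        4.19591568e-03, -2.59499771e-06]), 'eef_pos': array([ 0.21305932, -0.53351135,  0.25537461]), 'ee_rot': array([-3.08337912e+00, -5.92573299e-01, -1.06661663e-04]), 'force': array([0.26246306, 1.01850722, 0.46461932]), 'moment': array([0.03388886, 0.02074417, 0.00071402]), 'grasp_force': 0.0, 'opening': 0.0856049326409714} 0.025
```

View pics/top0.png

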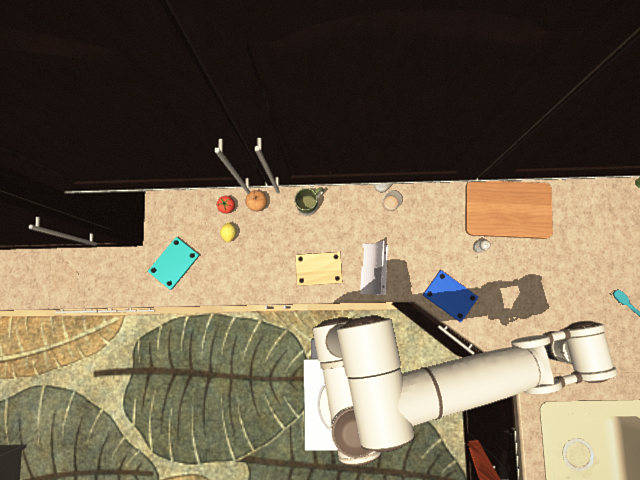

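View pics/side0.png

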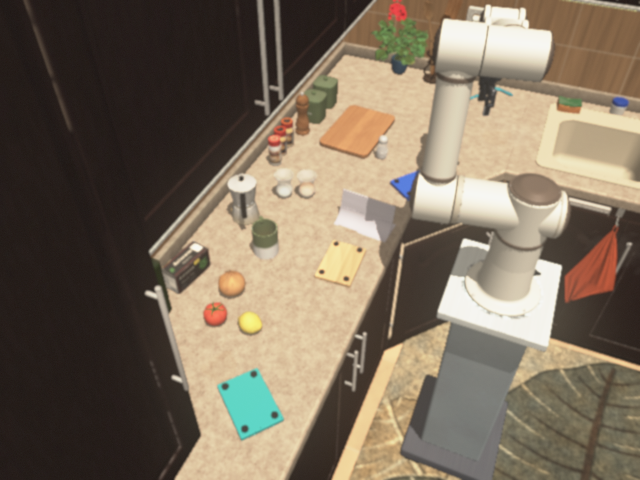

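The top view shows the wooden trivet, feet up, at about (319,268) and the fence at (374,267), its foot to the left. The push therefore goes to image right, roughly world -y. The mug is at (308,200), the glass at (393,200) and the shaker at (482,245).

```bash
cat > h.py <<'E'
import numpy as np,cv2
from scipy.spatial.transform import Rotation as R
def cloud(c):
    K=c["K"];v,u=np.mgrid[0:480,0:640];z=c["z_map"]
    p=np.stack([(u-K[0,2])/K[0,0]*z,-(v-K[1,2])/K[1,1]*z,-z],-1)
    return p@R.from_rotvec(c["orientation"]).as_matrix().T+c["origin"]
def onplane(c,uv,h):
    K=c["K"];uv=np.atleast_2d(uv).astype(float)
    d=np.c_[(uv[:,0]-K[0,2])/K[0,0],-(uv[:,1]-K[1,2])/K[1,1],-np.ones(len(uv))]@R.from_rotvec(c["orientation"]).as_matrix().T
    o=np.array(c["origin"]);return o+d*((h-o[2])/d[:,2])[:,None]
E
python3 - <<'E'
from h import *
np.set_printoptions(precision=4,suppress=True)
for n,box in [("top",(290,245,348,292)),("side",(310,235,372,290))]:
    c=dict(np.load(f"{n}0.npz"));f=c["frame"];P=cloud(c)
    hsv=cv2.cvtColor(f,cv2.COLOR_RGB2HSV);x0,y0,x1,y1=box
    m=np.zeros((480,640),np.uint8)
    m[y0:y1,x0:x1]=((hsv[...,1]>75)&(hsv[...,2]>150))[y0:y1,x0:x1]*255
    m=cv2.morphologyEx(m,cv2.MORPH_CLOSE,np.ones((7,7)));m=cv2.morphologyEx(m,cv2.MORPH_OPEN,np.ones((5,5)))
    k=max(cv2.findContours(m,0,2)[0],key=cv2.contourArea);b=cv2.boxPoints(cv2.minAreaRect(k))
    print(n,cv2.contourArea(k)); print(onplane(c,b,.015))
    # feet: dark blobs inside
    h=cv2.convexHull(k);mm=cv2.drawContours(np.zeros_like(m),[h],0,255,-1)
    d=((f.max(-1)<90)&(mm>0)).astype(np.uint8)
    nn,_,s,ce=cv2.connectedComponentsWithStats(d)
    print([int(a) for a in s[1:,4]]);print(onplane(c,ce[1:],.02))
    # fence region
    reg=np.linalg.norm(P[...,:2]-onplane(c,[[374,267]] if n=="top" else [[365,215]],.05)[0,:2],axis=-1)<.14
    q=P[reg&(P[...,2]>.085)&(P[...,2]<.115)]
    print("fence top pts",len(q),q.mean(0) if len(q) else 0)
    if len(q):
        (vx,vy,px,py)=cv2.fitLine(q[:,:2].astype(np.float32),1,0,.01,.01).ravel();print("dir",vx,vy,px,py)
        t=(q[:,:2]-[px,py])@[vx,vy];print("ends",[px+vx*t.min(),py+vy*t.min()],[px+vx*t.max(),py+vy*t.max()])
    print("heights mean worktop",np.median(P[reg&(P[...,2]<.01)&(P[...,2]>-.02)][:,2]))
c=dict(np.load("top0.npz"));P=cloud(c)
for nm,uv in [("mug",(308,200)),("glass",(393,200)),("mill",(482,245))]: print(nm,onplane(c,[uv],.09))
print("row 267");
for u in range(340,404,2): print(u,P[267,u],P[250,u],c["frame"][267,u])
cv2.imwrite("pics/crops.png",np.hstack([cv2.resize(dict(np.load("top0.npz"))["frame"][225:315,280:410,::-1],None,fx=3,fy=3),cv2.resize(dict(np.load("side0.npz"))["frame"][180:270,305:435,::-1],None,fx=3,fy=3)]))
E
```

```text
top 2622.0
[[0.5503 0.2036 0.015 ]
 [0.5452 0.0008 0.015 ]
 [0.3828 0.0055 0.015 ]
 [0.3872 0.2053 0.015 ]]
[12, 10, 9, 9]
[[0.5046 0.0427 0.02  ]
 [0.5005 0.1675 0.02  ]
 [0.4287 0.0393 0.02  ]
 [0.4246 0.1657 0.02  ]]
fence top pts 153 [ 0.4555 -0.1092  0.0955]
dir 0.9960021 -0.089329936 0.46759897 -0.109895
ends [np.float64(0.37058744161131363), np.float64(-0.10119417917089882)] [np.float64(0.5472863775111383), np.float64(-0.11704204225682913)]
heights mean worktop -0.00023406872067044393
side 1697.5
[[0.5141 0.2069 0.015 ]
 [0.5561 0.0252 0.015 ]
 [0.4036 0.0162 0.015 ]
 [0.3733 0.1952 0.015 ]]
[1]
[[0.4215 0.164  0.02  ]]
fence top pts 254 [ 0.4534 -0.1103  0.0936]
dir 0.9962782 -0.08619595 0.45361173 -0.11033581
ends [np.float64(0.3670294124401914), np.float64(-0.10284488692203313)] [np.float64(0.5452132036499238), np.float64(-0.11826098387143996)]
heights mean worktop -0.00011645497452317244
mug [[0.6946 0.1325 0.09  ]]
glass [[ 0.6865 -0.1589  0.09  ]]
mill [[ 0.5236 -0.4496  0.09  ]]
row 267
340 [0.4677 0.0277 0.0131] [0.5292 0.026  0.0051] [255 249 170]
342 [ 0.4693  0.0203
[... 1443 characters left out ...]

384 [ 0.4653 -0.1286 -0.0012] [ 0.526  -0.1309  0.0003] [140 131 127]
386 [ 0.4645 -0.1348  0.0064] [ 0.5268 -0.1389 -0.0075] [149 141 138]
388 [ 0.4654 -0.1433 -0.0054] [ 0.5265 -0.146  -0.0067] [106  90  71]
390 [ 0.4651 -0.1502 -0.004 ] [ 0.5255 -0.1523 -0.0003] [120 103  83]
392 [ 0.4648 -0.1572 -0.0031] [ 0.5247 -0.1588  0.0047] [117 100  80]
394 [ 0.4645 -0.164  -0.0015] [ 0.5249 -0.1662  0.0022] [120 104  84]
396 [ 0.4644 -0.1712 -0.0023] [ 0.5255 -0.1742 -0.0043] [124 105  85]
398 [ 0.4646 -0.1788 -0.0061] [ 0.5258 -0.1819 -0.0085] [123 106  84]
400 [ 0.4637 -0.1846  0.0028] [ 0.525  -0.1882 -0.0031] [123 106  85]
402 [ 0.464  -0.1925 -0.0032] [ 0.5246 -0.1951 -0.0016] [125 108  87]
```

View pics/crops.png

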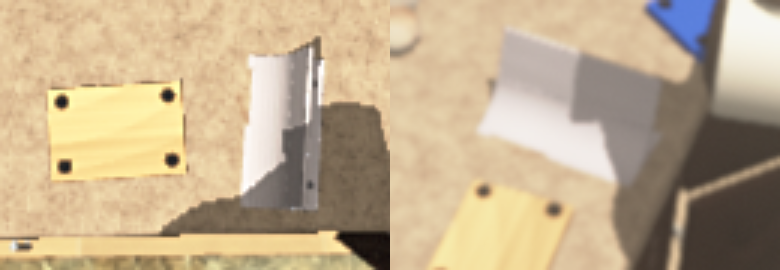

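The crops show the trivet's four feet clearly. The fence's foot line runs from about top pixel (363,243) to (360,294). The trivet is squint by about 0.12 rad and 70 mm from the foot. First I'll turn the tool square to the fence and go to the push side.

```bash
python3 - <<'E'
from h import *
np.set_printoptions(precision=4,suppress=True)
c=dict(np.load("top0.npz"));g=c["frame"].astype(float)
# foot line: saturation drop left of fence
sat=cv2.cvtColor(c["frame"],cv2.COLOR_RGB2HSV)[...,1].astype(float)
pts=[]
for v in range(248,276):
    s=sat[v,350:372];i=np.argmin(np.diff(s));  
    pts.append((350+i+.5,v))
p=onplane(c,pts,0);l=cv2.fitLine(p[:,:2].astype(np.float32),cv2.DIST_HUBER,0,.01,.01).ravel();print(l, "y at x=.4635",l[3]+(.4635-l[2])*l[1]/l[0])
print(onplane(c,[[363.3,243.3],[360.3,294]],0))
E
python3 -m inch '[[0,0,0,0,0,-0.12,0.4],[0,0,0,0,0,-0.24,0.4],[0,0,0,0,0,-0.36,0.4],[0,0,0,0,0,-0.48,0.4],[0,0,0,0,0,-0.6,0.4],[0,0,0,0,0,-0.735,0.4],[0,0,0,0,0,-0.735,0.4],[0,0,0,0,0,-0.735,0.4]]'
python3 -m inch '[[0.48,0.11,0,0,0,0,0.4],[0.96,0.23,0,0,0,0,0.4],[0.96,0.23,0,0,0,0,0.4]]'
```

```text
[ 0.985  -0.1728  0.4867 -0.0523] y at x=.4635 -0.0481842
[[ 0.552  -0.0581  0.    ]
 [ 0.3719 -0.0414  0.    ]]
time_s: 1.1
eef_pos: [0.2131, -0.5339, 0.256]
ee_rot: [-2.32, -2.117, -0.001]
force: [-0.1, 0.2, -0.2]
opening: 0.0602
grasp_force: 0.0
time_s: 1.48
eef_pos: [0.239, -0.4573, 0.2561]
ee_rot: [-2.317, -2.121, -0.001]
force: [-0.5, -0.8, 0.9]
opening: 0.0597
grasp_force: 0.0
```

```bash

for i in 1; do :; done
python3 -m inch '[[0.5,0.11,0,0,0,0,0.4],[0.96,0.23,0,0,0,0,0.4]]' >/dev/null
python3 -m inch '[[0.5,0.11,0,0,0,0,0.4],[0.96,0.23,0,0,0,0,0.4]]' >/dev/null
python3 -m inch '[[0.5,0.11,0,0,0,0,0.4],[0.96,0.23,0,0,0,0,0.4]]' >/dev/null
python3 -m inch '[[0.5,0.11,0,0,0,0,0.4],[0.96,0.23,0,0,0,0,0.4]]' 
python3 -m inch '[[0.5,0.11,0,0,0,0,0.4],[0.96,0.23,0,0,0,0,0.4]]' >/dev/null
python3 -m inch '[[0.5,0.11,0,0,0,0,0.4],[0.96,0.23,0,0,0,0,0.4]]' >/dev/null
python3 -m inch '[[0.5,0.11,0,0,0,0,0.4],[0.96,0.23,0,0,0,0,0.4]]' >/dev/null
python3 -m inch '[[0.5,0.11,0,0,0,0,0.4],[0.96,0.23,0,0,0,0,0.4]]' >/dev/null
python3 -m inch '[[0.5,0.11,0.5,0,0,0,0.4],[0.94,0.26,1.0,0,0,0,0.4],[0.94,0.26,1.0,0,0,0,0.4],[0.94,0.26,1.0,0,0,0,0.4]]'
python3 -m inch '[[0,0,0.3,0,0,0,0.4],[0,0,0.6,0,0,0,0.4],[0,0,0.95,0,0,0,0.4],[0,0,0.95,0,0,0,0.4],[0,0,0.95,0,0,0,0.4]]'
python3 - <<'E'
from bench import r,camera
import cv2,numpy as np
print(r.nose_length)
c=camera("wrist");s=camera("side")
np.savez("side1.npz",**s)
cv2.imwrite("pics/a.png",np.hstack([cv2.resize(c["frame"][:,:,::-1],(400,300)),cv2.resize(s["frame"][170:320,270:470,::-1],(400,300))]))
E
```

```text
time_s: 2.48
eef_pos: [0.3392, -0.1593, 0.2567]
ee_rot: [2.319, 2.117, -0.0]
force: [0.2, 0.0, 0.4]
opening: 0.0596
grasp_force: 0.0
time_s: 3.98
eef_pos: [0.4675, 0.2124, 0.1771]
ee_rot: [2.318, 2.119, 0.001]
force: [0.4, -0.1, 0.6]
opening: 0.0595
grasp_force: 0.0
time_s: 4.6
eef_pos: [0.4682, 0.2126, 0.1026]
ee_rot: [2.317, 2.118, 0.005]
force: [0.2, -0.4, 0.6]
opening: 0.0597
grasp_force: 0.0
0.025
```

View pics/a.png

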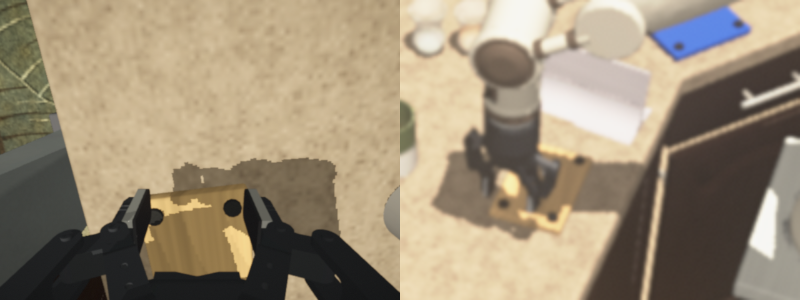

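The wrist view shows the trivet's pushed edge at about (190,190), ahead of the open fingers. I'll check that edge and the finger tips with wrist depth.

```bash
python3 - <<'E'
from bench import r,camera
from h import *
np.set_printoptions(precision=4,suppress=True)
c=camera("wrist");P=cloud(c);np.savez("w1.npz",**c)
f=c["frame"].astype(int)
for u in (280,310,340,360):
    col=[(v,P[v,u].round(4).tolist()) for v in range(270,330,5)]
    print(u,[x for x in col if True][::1] if u==310 else [x[1] for x in col][4:9])
# tips: dark pixels with z between .05 and .12
m=(f.max(-1)<120)&(c["z_map"]>0)&(P[...,2]>.04)&(P[...,2]<.13)
q=P[m];print(len(q),q[:,2].min(),np.percentile(q[:,2],[.5,1,2,5]));lo=q[q[:,2]<np.percentile(q[:,2],3)];print(lo[:8]);print(lo.min(0),lo.max(0))
E
```

```text
280 [[0.4442, 0.1887, 0.0004], [0.4437, 0.1849, -0.0004], [0.4434, 0.1818, 0.0005], [0.443, 0.1783, 0.0005], [0.4438, 0.1793, 0.0091]]
310 [(270, [0.4642, 0.2006, 0.0007]), (275, [0.4639, 0.1972, 0.0004]), (280, [0.4636, 0.1942, 0.0012]), (285, [0.4633, 0.1909, 0.0015]), (290, [0.463, 0.1877, 0.0018]), (295, [0.4626, 0.1836, 0.0005]), (300, [0.4624, 0.1804, 0.0012]), (305, [0.4623, 0.1795, 0.0061]), (310, [0.4624, 0.1803, 0.014]), (315, [0.4622, 0.1778, 0.0156]), (320, [0.462, 0.1752, 0.0169]), (325, [0.4616, 0.1708, 0.0152])]
340 [[0.4817, 0.1857, 0.0013], [0.4816, 0.1813, -0.0006], [0.4811, 0.1807, 0.0051], [0.4808, 0.1799, 0.01], [0.4803, 0.1797, 0.0159]]
360 [[0.4942, 0.1846, 0.0012], [0.4941, 0.1806, 0.0003], [0.4933, 0.1809, 0.0076], [0.4926, 0.1804, 0.013], [0.4923, 0.1782, 0.0152]]
8092 0.08284402539164368 [0.0847 0.0857 0.0871 0.0897]
[[0.438  0.2251 0.0864]
 [0.4383 0.225  0.0862]
 [0.4983 0.2194 0.0858]
 [0.4985 0.2201 0.0871]
 [0.4988 0.2202 0.0874]
 [0.4992 0.2201 0.0873]
 [0.4996 0.22   0.0872]
 [0.4999 0.2203 0.0878]]
[0.4337 0.1988 0.0828] [0.5046 0.2259 0.0881]
```

```bash

python3 -m inch '[[0,0,0.4,0,0,0,0.4],[0,0,0.75,0,0,0,0.4],[0,0,0.95,0,0,0,0.4],[0,0,0.97,0,0,0,0.4],[0,0,0.97,0,0,0,0.4],[0,0,0.97,0,0,0,0.4]]'
python3 -m inch '[[0,0,0.02,0,0,0,0.4],[0,0,0.03,0,0,0,0.4],[0,0,0.03,0,0,0,0.4]]'
python3 - <<'E'
from bench import r,camera
from h import *
c=camera("wrist");P=cloud(c);f=c["frame"].astype(int)
m=(f.max(-1)<120)&(c["z_map"]>0)&(abs(P[...,0]-.467)<.06)&(abs(P[...,1]-.212)<.03)&(P[...,2]<.06)
q=P[m];print(np.percentile(q[:,2],[.5,1,2,5]))
E
```

```text
time_s: 5.5
eef_pos: [0.4676, 0.2131, 0.0239]
ee_rot: [2.317, 2.12, 0.003]
force: [0.4, 0.7, -0.9]
opening: 0.0597
grasp_force: 0.0
time_s: 5.88
eef_pos: [0.4665, 0.2129, 0.0203]
ee_rot: [-2.317, -2.121, 0.0]
force: [-1.0, 0.5, 0.8]
opening: 0.06
grasp_force: 0.0
[-3.44750532e-04 -2.01074588e-04 -2.74200785e-05  2.53599731e-04]
```

```bash

python3 -m inch '[[-0.1,0,0,0,0,0,0.4],[-0.2,0,0,0,0,0,0.4],[-0.3,0,0,0,0,0,0.4],[-0.38,0,0,0,0,0,0.4],[-0.46,0,0,0,0,0,0.4],[-0.54,0,0,0,0,0,0.4],[-0.62,0,0,0,0,0,0.4],[-0.7,0,0,0,0,0,0.4],[-0.78,0,0,0,0,0,0.4],[-0.86,0,0,0,0,0,0.4],[-0.93,0,0,0,0,0,0.4],[-1,0,0,0,0,0,0.4],[-1,0,0,0,0,0,0.4]]'
python3 - <<'E'
from bench import r,camera
from h import *
np.set_printoptions(precision=4,suppress=True)
c=camera("wrist");P=cloud(c)
s=camera("side");np.savez("side2.npz",**s)
cv2.imwrite("pics/b.png",np.hstack([cv2.resize(c["frame"][:,:,::-1],(400,300)),cv2.resize(s["frame"][170:320,270:470,::-1],(400,300))]))
E
```

```text
time_s: 7.55
eef_pos: [0.4594, 0.1327, 0.0202]
ee_rot: [2.318, 2.121, -0.001]
force: [0.4, 0.5, -0.2]
opening: 0.0596
grasp_force: 0.0
```

View pics/b.png

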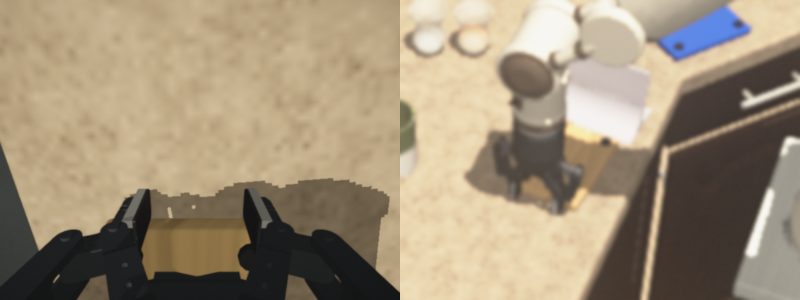

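The pushed edge is now square to the fingers, at wrist-view row 220, and the far end is about to meet the fence foot. I'll keep pushing.

```bash

python3 -m inch '[[-0.08,0,0,0,0,0,0.4],[-0.16,0,0,0,0,0,0.4],[-0.24,0,0,0,0,0,0.4],[-0.32,0,0,0,0,0,0.4],[-0.4,0,0,0,0,0,0.4],[-0.48,0,0,0,0,0,0.4],[-0.56,0,0,0,0,0,0.4],[-0.64,0,0,0,0,0,0.4],[-0.72,0,0,0,0,0,0.4],[-0.8,0,0,0,0,0,0.4],[-0.88,0,0,0,0,0,0.4],[-0.94,0,0,0,0,0,0.4],[-1,0,0,0,0,0,0.4]]'
python3 -m inch '[[-0.08,0,0,0,0,0,0.4],[-0.16,0,0,0,0,0,0.4],[-0.24,0,0,0,0,0,0.4],[-0.32,0,0,0,0,0,0.4],[-0.4,0,0,0,0,0,0.4],[-0.48,0,0,0,0,0,0.4],[-0.55,0,0,0,0,0,0.4],[-0.6,0,0,0,0,0,0.4],[-0.6,0,0,0,0,0,0.4]]'
cat > look.py <<'E'
from bench import r,camera
from h import *
import sys
np.set_printoptions(precision=4,suppress=True)
s=camera("side");t=camera("top");w=camera("wrist")
O=np.array([.4627,-.0485]);F=np.array([[-.091,-.9958],[.9958,-.091]])
for c,n in ((s,"side"),(t,"top"),(w,"wrist")):
    P=cloud(c);q=P.reshape(-1,3);hsv=cv2.cvtColor(c["frame"],cv2.COLOR_RGB2HSV).reshape(-1,3)
    fr=(q[:,:2]-O)@F.T
    m=(hsv[:,0]>12)&(hsv[:,0]<32)&(hsv[:,1]>85)&(q[:,2]>.006)&(q[:,2]<.2)&(abs(fr[:,1])<.12)&(fr[:,0]>-.25)&(fr[:,0]<.2)
    a=np.c_[fr,q[:,2]][m]
    if len(a)<20: print(n,len(a));continue
    print(n,len(a),"min",np.percentile(a,2,0),"max",np.percentile(a,98,0))
    A=a-np.median(a,0);cf=np.polyfit(a[:,0],a[:,2],1);print("  slope deg",np.degrees(np.arctan(cf[0])),"z at x=0",cf[1], "x at z=0",-cf[1]/cf[0])
cv2.imwrite(sys.argv[1],np.hstack([cv2.resize(w["frame"][:,:,::-1],(400,300)),cv2.resize(s["frame"][150:300,270:470,::-1],(400,300))]))
E
python3 look.py pics/c.png
```

```text
time_s: 9.28
eef_pos: [0.452, 0.0535, 0.0201]
ee_rot: [-2.317, -2.12, 0.0]
force: [0.5, 4.5, -1.9]
opening: 0.0595
grasp_force: 2.0
time_s: 10.4
eef_pos: [0.4483, 0.0053, 0.0204]
ee_rot: [2.317, 2.12, -0.0]
force: [-0.2, 0.8, -0.4]
opening: 0.0596
grasp_force: 0.0
side 665 min [-0.0428 -0.0782  0.0102] max [0.067  0.0044 0.1245]
  slope deg 43.04053651692661 z at x=0 0.05738964843077637 x at z=0 -0.06145563415471404
top 592 min [-0.0341 -0.075   0.0209] max [0.0735 0.0306 0.1274]
  slope deg 37.90814282619127 z at x=0 0.06643443336230366 x at z=0 -0.08531377083918591
wrist 13588 min [-0.0617 -0.0749  0.0113] max [-0.0144  0.0091  0.07  ]
  slope deg -28.537162671911606 z at x=0 0.007439366124176874 x at z=0 0.013680440124872741
```

View pics/c.png

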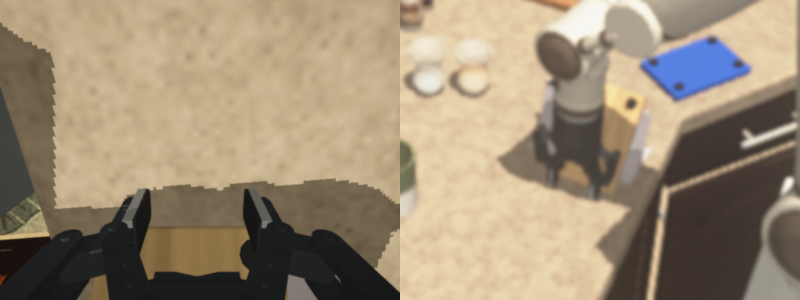

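The side view shows the trivet riding up at about 45° with its upper end above the fence at (625,100). It needs another 26 mm or so.

```bash

python3 -m inch '[[-0.06,0,0,0,0,0,0.4],[-0.12,0,0,0,0,0,0.4],[-0.18,0,0,0,0,0,0.4],[-0.24,0,0,0,0,0,0.4],[-0.28,0,0,0,0,0,0.4],[-0.31,0,0,0,0,0,0.4],[-0.31,0,0,0,0,0,0.4],[-0.31,0,0,0,0,0,0.4]]'
python3 look.py pics/d.png
python3 - <<'E'
from bench import camera
from h import *
c=camera("wrist");P=cloud(c);O=np.array([.4627,-.0485]);F=np.array([[-.091,-.9958],[.9958,-.091]])
for v in range(330,480,8):
    print(v,[ (np.r_[F@(P[v,u,:2]-O),P[v,u,2]]*1000).round().astype(int).tolist() for u in (280,310,340)])
E
```

```text
time_s: 11.55
eef_pos: [0.4462, -0.0192, 0.0204]
ee_rot: [2.317, 2.121, -0.0]
force: [0.2, 1.6, -0.1]
opening: 0.0595
grasp_force: 0.1
side 633 min [-0.0184 -0.0781  0.0102] max [0.0749 0.0053 0.139 ]
  slope deg 52.52349148049519 z at x=0 0.03911140736513345 x at z=0 -0.029985768857229374
top 399 min [-0.0093 -0.0748  0.0203] max [0.0796 0.0299 0.1417]
  slope deg 47.52015866950786 z at x=0 0.053924149879060766 x at z=0 -0.0493774879737296
wrist 14199 min [-0.037  -0.075   0.0103] max [0.0068 0.0095 0.0701]
  slope deg -29.436160132950743 z at x=0 0.021394835022820937 x at z=0 0.037913747579816096
330 [[-23, -34, 1], [-22, -21, 0], [-23, -9, 0]]
338 [[-19, -34, 1], [-20, -21, 2], [-19, -9, 1]]
346 [[-16, -34, 1], [-16, -21, 1], [-15, -9, 1]]
354 [[-12, -34, 2], [-12, -21, 1], [-11, -9, 1]]
362 [[-14, -33, 10], [-13, -21, 9], [-14, -9, 10]]
370 [[-13, -33, 13], [-13, -21, 13], [-13, -10, 14]]
378 [[-12, -32, 17], [-12, -21, 16], [-11, -10, 16]]
386 [[-9, -32, 18], [-10, -21, 18], [-9, -10, 18]]
394 [[-7, -32, 20], [-8, -21, 20], [-7, -10, 20]]
402 [[-6, -32, 23], [-6, -21, 23], [-6, -10, 23]]
410 [[-5, -32, 26], [-5, -21, 25], [-5, -10, 25]]
418 [[-2, -32, 27], [-3, -21, 28], [-3, -10, 28]]
426 [[-2, -32, 30], [-1, -21, 29], [-2, -10, 30]]
434 [[0, -32, 31], [-1, -21, 33], [0, -10, 32]]
442 [[-37, -27, 71], [-37, -21, 71], [-36, -14, 70]]
450 [[-38, -27, 74], [-37, -21, 74], [-38, -14, 74]]
458 [[-37, -27, 76], [-38, -21, 77], [-39, -14, 77]]
466 [[-38, -27, 78], [-39, -20, 79], [-38, -14, 78]]
474 [[-38, -26, 80], [-37, -20, 79], [-38, -14, 80]]
```

The pushed edge's lower corner is now about 2 mm short of the foot and the lean is about 56°. I'll back off and check that it holds.

```bash

python3 -m inch '[[0.05,0,0,0,0,0,0.4],[0.1,0,0,0,0,0,0.4],[0.2,0,0,0,0,0,0.4],[0.4,0,0,0,0,0,0.4],[0.6,0,0,0,0,0,0.4],[0.6,0,0,0,0,0,0.4]]'
python3 look.py pics/e.png
python3 -m inch '[[0,0,-0.3,0,0,0,0.4],[0,0,-0.65,0,0,0,0.4],[0,0,-1,0,0,0,0.4]]' >/dev/null
python3 -m inch '[[0,0,-0.5,0,0,0,0.4],[0,0,-1,0,0,0,0.4]]' >/dev/null
python3 -m inch '[[0,0,-0.5,0,0,0,0.4],[0,0,-0.75,0,0,0,0.4],[0,0,-0.75,0,0,0,0.4],[0,0,-0.75,0,0,0,0.4]]'
python3 look.py pics/f.png
```

```text
time_s: 12.5
eef_pos: [0.4501, 0.0302, 0.0202]
ee_rot: [-2.315, -2.124, 0.0]
force: [-0.1, 0.1, 0.1]
opening: 0.0595
grasp_force: 0.0
side 886 min [-0.0145 -0.0778  0.0205] max [ 0.073  -0.0074  0.1385]
  slope deg 44.925454686143716 z at x=0 0.05169989031201603 x at z=0 -0.051834595086599704
top 871 min [-0.0063 -0.0747  0.0289] max [0.0785 0.0302 0.14  ]
  slope deg 52.36194735613372 z at x=0 0.04232082358798968 x at z=0 -0.03263622089677296
wrist 40 min [-0.1548 -0.0297  0.0204] max [-0.0633  0.0457  0.1385]
  slope deg -47.53823337570716 z at x=0 -0.030567404220111966 x at z=0 -0.027972363657910494
time_s: 13.78
eef_pos: [0.4496, 0.0287, 0.239]
ee_rot: [-2.317, -2.119, 0.002]
force: [-0.4, 0.6, -0.7]
opening: 0.0599
grasp_force: 0.0
side 1526 min [-0.0156 -0.0768  0.0106] max [0.0718 0.027  0.1362]
  slope deg 54.74229218528195 z at x=0 0.03418616190453934 x at z=0 -0.024167287182583715
top 775 min [ 0.0022 -0.0748  0.039 ] max [0.0792 0.0296 0.1401]
  slope deg 51.98208569892007 z at x=0 0.04303861127646489 x at z=0 -0.03364712428386833
wrist 20891 min [-0.0122 -0.0758  0.0141] max [0.069  0.0288 0.1327]
  slope deg 55.58505728142336 z at x=0 0.03173257684397194 x at z=0 -0.021739906844860313
```

View pics/f.png

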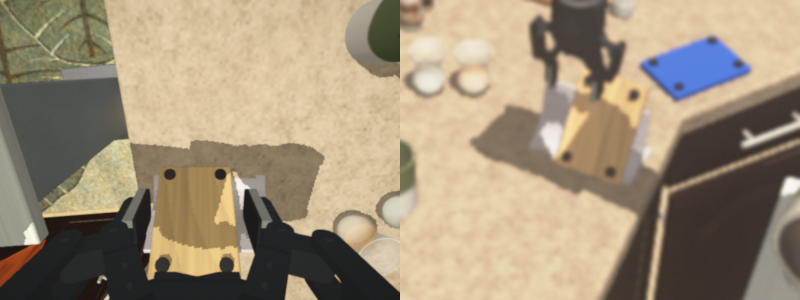

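It holds, leaning at about 55.6°: the side view shows it at (600,130), and the wrist view shows it square to the gripper. Now over and behind its upper edge.

```bash

python3 -m inch '[[-0.4,0,0,0,0,0,0.4],[-0.8,0,0,0,0,0,0.4],[-1,0,0,0,0,0,0.4]]' >/dev/null
python3 -m inch '[[-0.4,0,0,0,0,0,0.4],[-0.8,0,0,0,0,0,0.4],[-1,0,0,0,0,0,0.4]]' >/dev/null
python3 -m inch '[[-0.3,0,0,0,0,0,0.4],[-0.5,0,0,0,0,0,0.4],[-0.5,0,0,0,0,0,0.4],[-0.5,0,0,0,0,0,0.4]]'
python3 -m inch '[[0,0,0.3,0,0,0,0.4],[0,0,0.6,0,0,0,0.4],[0,0,0.8,0,0,0,0.4],[0,0,0.8,0,0,0,0.4]]' 
python3 -m inch '[[0,0,0.2,0,0,0,0.4],[0,0,0.4,0,0,0,0.4],[0,0,0.52,0,0,0,0.4],[0,0,0.52,0,0,0,0.4],[0,0,0.52,0,0,0,0.4]]' 
python3 look.py pics/g.png
```

```text
time_s: 15.18
eef_pos: [0.4326, -0.1697, 0.2402]
ee_rot: [-2.317, -2.121, -0.001]
force: [-0.2, -0.2, -0.6]
opening: 0.0597
grasp_force: 0.0
time_s: 15.68
eef_pos: [0.432, -0.1694, 0.1752]
ee_rot: [-2.315, -2.12, 0.001]
force: [-0.7, -0.6, 0.2]
opening: 0.0599
grasp_force: 0.0
time_s: 16.3
eef_pos: [0.4328, -0.1706, 0.135]
ee_rot: [2.317, 2.12, 0.0]
force: [0.1, -0.2, -0.0]
opening: 0.0596
grasp_force: 0.0
side 1666 min [-0.015  -0.077   0.0109] max [0.0738 0.027  0.1372]
  slope deg 54.702703675889026 z at x=0 0.03380222349733575 x at z=0 -0.023930913696175973
top 812 min [-0.0173 -0.0747  0.0114] max [0.0749 0.0308 0.1377]
  slope deg 47.83322594284141 z at x=0 0.0464518103925494 x at z=0 -0.04207087026829699
wrist 64553 min [-0.0066 -0.0753  0.0223] max [0.0836 0.0275 0.1399]
  slope deg 54.20520906006209 z at x=0 0.03411510006367303 x at z=0 -0.024599871559542564
```

View pics/g.png

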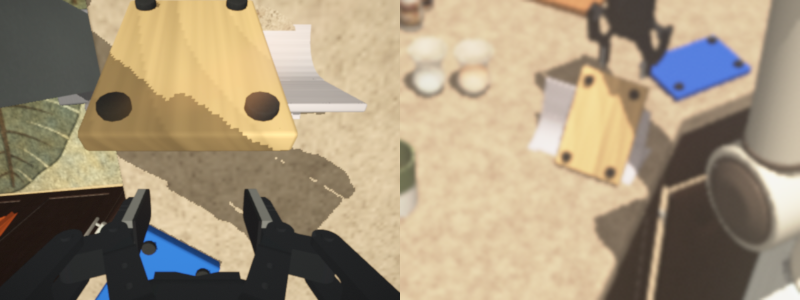

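The gripper is behind the upper edge (wrist view, row 150), with the finger tips between it and the free space. Now I'll pull back, rising slightly.

```bash

python3 -m inch '[[0.08,0,0,0,0,0,0.4],[0.16,0,0,0,0,0,0.4],[0.24,0,-0.02,0,0,0,0.4],[0.32,0,-0.04,0,0,0,0.4],[0.4,0,-0.06,0,0,0,0.4],[0.48,0,-0.08,0,0,0,0.4],[0.56,0,-0.1,0,0,0,0.4],[0.64,0,-0.12,0,0,0,0.4],[0.72,0,-0.14,0,0,0,0.4],[0.8,0,-0.16,0,0,0,0.4]]' 
python3 look.py pics/h.png
```

```text
time_s: 17.7
eef_pos: [0.4382, -0.1061, 0.1476]
ee_rot: [-2.317, -2.121, 0.0]
force: [0.8, 0.1, -0.7]
opening: 0.0599
grasp_force: 0.2
side 1581 min [-0.0191 -0.0774  0.0101] max [0.037  0.0283 0.1545]
  slope deg 69.08899453537235 z at x=0 0.05946565309127235 x at z=0 -0.02272081360497365
top 299 min [-0.0208 -0.0748  0.0127] max [0.0418 0.0298 0.158 ]
  slope deg 68.10085684728477 z at x=0 0.06885428001610197 x at z=0 -0.02767804699791369
wrist 50547 min [-0.0127 -0.0753  0.0224] max [0.0462 0.0276 0.1559]
  slope deg 68.4121214800105 z at x=0 0.05902732438227346 x at z=0 -0.023356126836102185
```

View pics/h.png

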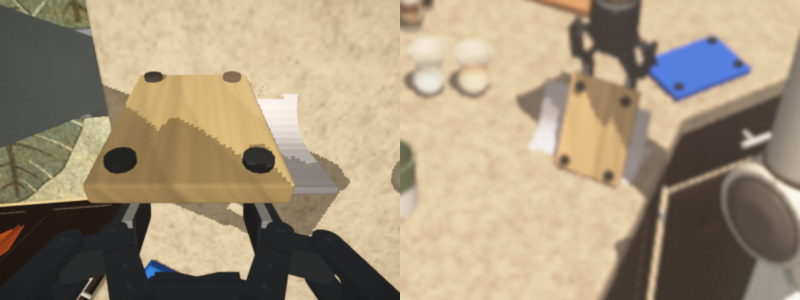

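The wrist view shows the trivet at about 69° with its upper edge against the fingers at row 200. The lower edge hasn't slipped, so I'll carry on past upright.

```bash

python3 -m inch '[[0.08,0,-0.01,0,0,0,0.4],[0.16,0,-0.02,0,0,0,0.4],[0.24,0,-0.03,0,0,0,0.4],[0.32,0,-0.04,0,0,0,0.4],[0.4,0,-0.05,0,0,0,0.4],[0.48,0,-0.06,0,0,0,0.4],[0.56,0,-0.07,0,0,0,0.4],[0.64,0,-0.08,0,0,0,0.4],[0.72,0,-0.08,0,0,0,0.4],[0.8,0,-0.08,0,0,0,0.4],[0.88,0,-0.08,0,0,0,0.4],[0.88,0,-0.08,0,0,0,0.4]]' 
python3 look.py pics/i.png
```

```text
time_s: 19.35
eef_pos: [0.4444, -0.0361, 0.1538]
ee_rot: [-2.317, -2.122, 0.0]
force: [-0.3, 0.4, 0.7]
opening: 0.0597
grasp_force: 0.0
side 340 min [-0.1828 -0.0796  0.0144] max [-0.0215  0.0278  0.0442]
  slope deg -6.94627538965924 z at x=0 0.015812467963884688 x at z=0 0.12978820034677774
top 218 min [-0.1896 -0.0767  0.0098] max [-0.0304  0.032   0.0274]
  slope deg -0.582097006855948 z at x=0 0.018750103824827398 x at z=0 1.8455082917591972
wrist 11340 min [-0.1485 -0.0784  0.0197] max [-0.0257  0.0298  0.0234]
  slope deg 5.057134335723212 z at x=0 0.03075346002875132 x at z=0 -0.34752198656289146
```

View pics/i.png

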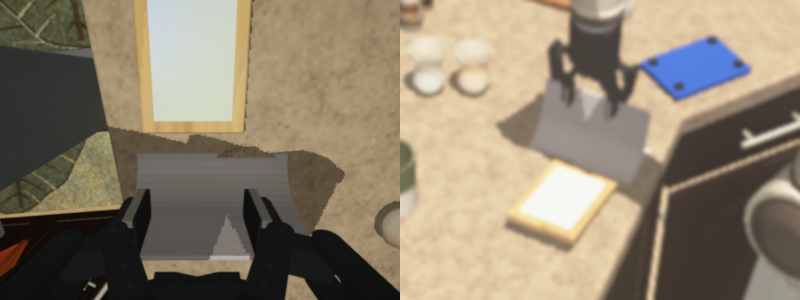

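The trivet lies tile up at (560,200) in the side view, flat at 21 mm and clear of the fence. I'll raise the arm clear, recheck and hand in.

```bash

python3 -m inch '[[0,0,-0.4,0,0,0,0.4],[0,0,-0.8,0,0,0,0.4],[0,0,-1,0,0,0,0.4],[0,0,-1,0,0,0,0.4],[0,0,-1,0,0,0,0.4]]' 
python3 - <<'E'
from bench import r,camera
from h import *
np.set_printoptions(precision=4,suppress=True)
a=dict(np.load("top0.npz"));b=camera("top")
d=np.abs(a["frame"].astype(int)-b["frame"]).sum(-1)
for n,(u,v) in dict(mug=(308,200),glass=(393,200),mill=(482,245)).items(): print(n,d[v-10:v+10,u-10:u+10].mean())
w=camera("wrist");P=cloud(w);h=cv2.cvtColor(w["frame"],cv2.COLOR_RGB2HSV)
q=P[(P[...,2]>.012)&(P[...,2]<.03)&(P[...,1]>-.04)&(P[...,1]<.16)]
A=np.c_[q[:,:2],np.ones(len(q))];print("plane",np.linalg.lstsq(A,q[:,2],rcond=None)[0],q.mean(0),len(q))
print(r.close_job())
E
```

```text
time_s: 20.12
eef_pos: [0.4437, -0.0363, 0.2325]
ee_rot: [-2.316, -2.119, 0.002]
force: [-0.2, 0.2, -0.9]
opening: 0.0597
grasp_force: 0.0
mug 17.7525
glass 28.2875
mill 36.5375
plane [-0.0024 -0.0008  0.023 ] [0.4505 0.0574 0.0219] 26348
the job is handed in; nothing more can be done
None
```

I handed the job in: the trivet lies right way up and flat on its four feet in front of the fence, about 20 s into the 58 s; the arm never came near the mug, glass or salt shaker, though the final image comparison wasn't clear enough to confirm they hadn't moved.

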